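# Set the labels of the touch-up tins under the bench lamp

## Task

Get the label-setting lamp on the garage bench going: move everything lying in the lamp's light, between the tins and the lamp, into the grey tool tray, roll each tin round on its turntable until its paper label squarely faces the lamp, and turn the timer dial to the fourth click clockwise from its stop (the first mark is the stop, zero). When all that is done, press the round key, then the square key, then the long bar key, each fully down and let go before the next; leave the tins on their turntables and the other things on the bench where they stand.

Things in the scene. Friction and masses are not known exactly. Their poses are not given: they have to be found in the camera images.
- deck: Fixed grey metal deck, 340 (x) x 400 (y) x 12 mm; origin at the centre of its underside on the bench. A dark lamp bar 46 x 380 mm, reaching 55 mm above the bench, stands along its far edge (own x 122 to 168 mm). Three turntables for tins stand in a row along own y at own x = -105 mm. Own +x points from the tins to the lamp.
- tin0_label (a point): Middle of the paper label on the side of tin 0, 46 mm from the tin's axis, half-way up; own x points out of the label, own z up. The tin: round, steel, 92 mm across (too wide to grip), 60 mm high, 0.3 to 0.65 kg, standing loose on turntable 0; flat lid 79 mm above the bench. The label is 51 mm wide, with a 14 mm wide strip from its middle over the rim on to the lid. May be absent.
- front0 (a point): Point fixed to the deck where tin 0's label middle must come: 46 mm from turntable 0's axis on the lamp's side. Axis at deck x = -105, y = 125 mm. Turntable: disc 106 mm across with an 8 mm high rim, no stops, friction 0.02 N m, stays where left. A fingertip pressed on the lid near its edge and moved in an arc takes tin and turntable round.
- tin1_label (a point): Middle of the paper label on the side of tin 1, 46 mm from the tin's axis, half-way up; own x points out of the label, own z up. The tin: round, steel, 92 mm across (too wide to grip), 60 mm high, 0.3 to 0.65 kg, standing loose on turntable 1; flat lid 79 mm above the bench. The label is 51 mm wide, with a 14 mm wide strip from its middle over the rim on to the lid. May be absent.
- front1 (a point): Point fixed to the deck where tin 1's label middle must come: 46 mm from turntable 1's axis on the lamp's side. Axis at deck x = -105, y = 0 mm. Turntable: disc 106 mm across with an 8 mm high rim, no stops, friction 0.02 N m, stays where left. A fingertip pressed on the lid near its edge and moved in an arc takes tin and turntable round.
- tin2_label (a point): Middle of the paper label on the side of tin 2, 46 mm from the tin's axis, half-way up; own x points out of the label, own z up. The tin: round, steel, 92 mm across (too wide to grip), 60 mm high, 0.3 to 0.65 kg, standing loose on turntable 2; flat lid 79 mm above the bench. The label is 51 mm wide, with a 14 mm wide strip from its middle over the rim on to the lid. May be absent.
- front2 (a point): Point fixed to the deck where tin 2's label middle must come: 46 mm from turntable 2's axis on the lamp's side. Axis at deck x = -105, y = -125 mm. Turntable: disc 106 mm across with an 8 mm high rim, no stops, friction 0.02 N m, stays where left. A fingertip pressed on the lid near its edge and moved in an arc takes tin and turntable round.
- block_mid (a point): Centre of a cork sanding block, 90 mm long (own y) x 46 mm wide (own x) x 30 mm high, 80 g. Starts lying on the deck between tins and lamp. May be absent.
- scraper_mid (a point): Centre of the wooden handle of a paint scraper lying flat: handle 64 mm long (own y), 24 mm wide (own x), 22 mm high, this point 11 mm above its underside; its steel blade, 46 mm wide and 4 mm thick, ends 77 mm from this point along own +y. 90 g. Starts on the deck between tins and lamp. May be absent.
- tape_mid (a point): Centre of a black tape measure standing on edge: 70 mm long (own y), 36 mm wide (own x), 58 mm high, 160 g. Starts standing on the deck between tins and lamp. May be absent.
- tray: Fixed grey open tool tray, 250 (x) x 150 (y) mm outside, walls 4 mm thick and 35 mm high; origin at the centre of its underside on the bench. It stands at one side of the deck, left or right.
- dial_grip (a point): On the axis of the timer dial, 73 mm above the bench, at the height to grip. Black disc 60 mm across on the far part of the white controller box (240 x 140 x 45 mm, beside the deck), with an upright bar grip 14 mm thick, 46 mm long, from 55 to 85 mm above the bench; own x lies along the bar, its pointed end with the white line (own -x) is the pointer. Six marks round it.
- dial (a joint): Angle of the timer dial in rad, growing clockwise from above. 0 is the stop, the pointer at the first mark, nearest the robot; a spring catch clicks every 0.524 rad (30 degrees) up to the other stop at 2.618, the fifth click; the fourth click is at 2.094. About 0.1 N m carries it over a click; let go, it settles at the nearest one.
- key_round_top (a point): Middle of the top of the black round key, 30 mm across, on the near part of the white controller; 57 mm above the bench, 12 mm above the controller's face. The three keys stand in a row along y, 44 mm apart, in any order.
- key_round (a joint): Travel of the round key in m: 0 up, 0.006 fully down (1.5 N starts it, 5 N holds it fully down); springs back.
- key_square_top (a point): Middle of the top of the black square key, 28 x 28 mm, on the near part of the white controller; 57 mm above the bench, 12 mm above the controller's face. The three keys stand in a row along y, 44 mm apart, in any order.
- key_square (a joint): Travel of the square key in m: 0 up, 0.006 fully down (1.5 N starts it, 5 N holds it fully down); springs back.
- key_bar_top (a point): Middle of the top of the black long bar key, 50 mm (own x) x 14 mm (own y), on the near part of the white controller; 57 mm above the bench, 12 mm above the controller's face. The three keys stand in a row along y, 44 mm apart, in any order.
- key_bar (a joint): Travel of the long bar key in m: 0 up, 0.006 fully down (1.5 N starts it, 5 N holds it fully down); springs back.
- glue: Bystander, not to be moved: white glue bottle, 52 mm across, 150 mm high. Origin at the centre of its underside.
- mug: Bystander, not to be moved: blue mug, 80 mm across, 90 mm high. Origin at the centre of its underside.
- jar: Bystander, not to be moved: glass jar with a brass-coloured lid, 72 mm across, 85 mm high. Origin at the centre of its underside.
- can: Bystander, not to be moved: plain steel can, 66 mm across, 110 mm high. Origin at the centre of its underside.
Things that resemble listed ones, but are neither listed nor needed, are in the scene too. Leave any green look-alike of the part that bears tin1_label alone. Leave any pink look-alike of the part that bears tape_mid alone.

How it is judged:
By the outcome, as a careful person would: the job done as asked, in the order asked, and still so for the second after the job is handed in, with the robot touching nothing.
Of tin0, tin1, tin2 only 2 to 3 are there at a start; the rules pass over those that are not, and their reading is None.
Of block, scraper, tape only 2 to 3 are there at a start; the rules pass over those that are not, and their reading is None.
At some moment in a run one of block, scraper, tape may be knocked a few centimetres aside while the robot is not near it.
Once in a run the grip may slacken for a moment while it holds something.
It also fails if it takes over 210 s, if anything falls off the work surface, if the arm or the gripper's body presses on something with over 40 N, if the wrist force passes 120 N, or if a joint passes its speed limit or range.

## Robot

A 6-joint arm with a two-finger parallel gripper is mounted at the origin on the work surface. World frame = base frame: x ahead of the robot, y to its left, z up, the work surface at z = 0. Lengths are in m, angles in degrees, forces in N, time in s.
With the tool pointing down it reaches from about 0.325 to 0.85 m from the base axis. Payload 15.5 kg.
Tool frame: the origin (TCP) lies midway between the tips of the shut fingers; the grasp point (between the pads) lies 19 mm behind it; y points along the fingers, x is the direction in which the jaws open and shut, and the axes are right-handed (so a half turn about y gives the same grasp; the last joint's range is limited). The gripper opens to 91 mm and grips with 3 to 60 N. Pads are 32 mm wide; open, the fingers measure 118 mm over their backs; the gripper's body (76 mm by 178 mm) begins 60 mm behind the grasp point.
Start: joints at [-80.529, 28.281, 77.091, -0, 74.628, -5.472], TCP at [0.161, -0.604, 0.214] pointing down, gripper open.
Joint ranges: [-166.48, 166.48], [-47.26, 123.95], [12.59, 153.08], [-70.14, 250.14], [6.76, 159.57], [-176.63, 176.63]. Speed limits (degrees/s): [108.29, 108.29, 147.25, 172.46, 172.46, 172.46].

## Interface

Orientations are given as a 3x3 rotation matrix whose columns are the frame's x, y, z axes.
In Python, from bench import ctrl gives the robot as it stands. The module is installed in compiled form; this text tells all that it offers. Calls block until the motion is done:
- ctrl.goto(position, orientation): joint-space move of the TCP to a pose.
- ctrl.move_l(position, vel=0.15, ori=None, contact_N=None): straight line of the TCP; ori=None keeps the orientation; vel is the mean speed in m/s. With contact_N (N) it stops when the force on the tool has changed by that much, and returns True; else False.
- ctrl.movej(angles): joint-space move.
- ctrl.command_gripper(opening): opening from 0.0 (shut) to 1.0 (fully open); the grip force is fixed at half the most; returns when the fingers have stopped.
- ctrl.sleep(seconds).
- ctrl.ik(position, orientation): joint angles nearest the present ones, or None.
- ctrl.read_camera(name): name is "side" or "top" or "wrist"; returns the picture (400x640x3 uint8, blue, green, red); there is no depth.
- ctrl.camera_params(name): a dict with "fx", "fy", "cx", "cy" (pixels), "D" ([k1, k2, p1, p2, k3] as OpenCV has them; the pictures are not rectified), "pose" (4x4, takes a point from camera to world coordinates); the wrist camera has in their place "T_tool_cam" (4x4, takes a point from camera to tool coordinates, whose origin is the TCP and whose axes are the tool frame's). Camera axes: x right, y up, looking along -z (the intrinsics and any distortion apply to the point x, -y, -z); pixel columns grow to the right and rows downward; lengths in m; the calibration is good to about 2 mm. A picture is of the moment at which its call begins: read the wrist's pose just before it. camera_params takes no time and is no camera call.
A pose or a line that the arm cannot do raises ctrl.MotionError and nothing moves.
- ctrl.sign_off(): hands the job in, once; it reports no verdict.
Readings, each from a call of its own:
- ctrl.current_t(): time.
- ctrl.current_q(): joint angles.
- ctrl.current_dq(): joint speeds.
- ctrl.current_effort(): joint torques, N m.
- ctrl.current_tool_pos(): TCP position.
- ctrl.current_eef_rot(): TCP orientation.
- ctrl.current_contact_force(): force on the tool from outside, world axes, zero at the start.
- ctrl.current_wrist_torque(): the same for the moment, N m.
- ctrl.current_grip_width(): opening from 0.0 (shut) to 1.0 (fully open).
Only numpy, scipy, OpenCV 4.12 (cv2) and the standard library are available. Lean on these libraries where they do the work, as an engineer would, in place of code of your own. Each camera call takes 0.05 s, during which the arm holds its last target. There are 200 camera calls.

## Working session

There is one attempt and no reset: what is moved stays moved. The work goes in short steps, each a Python script; the robot and the scene stay as the last script left them, time stands still between calls to the robot, and variables do not carry over. Pictures are saved under pics/ and viewed, about 12 in all and at most 16, crops included, and the job is handed in when it is done.

```bash
mkdir -p pics; cat > h.py <<'E'
import numpy as np, cv2
from bench import ctrl
def cam(name):
    p=ctrl.camera_params(name)
    if name=="wrist":
        T=np.eye(4);T[:3,:3]=ctrl.current_eef_rot();T[:3,3]=ctrl.current_tool_pos()
        p["pose"]=T@np.array(p["T_tool_cam"])
    p["pose"]=np.array(p["pose"]);return p
def shot(name,fn=None):
    p=cam(name);im=np.array(ctrl.read_camera(name))
    if fn: cv2.imwrite("pics/"+fn,im)
    return im,p
def KD(p): return np.array([[p["fx"],0,p["cx"]],[0,p["fy"],p["cy"]],[0,0,1.]]),np.array(p["D"],float)
def ray(p,uv,z):
    K,D=KD(p);uv=np.array(uv,float).reshape(-1,1,2)
    n=cv2.undistortPoints(uv,K,D).reshape(-1,2)
    d=np.c_[n[:,0],-n[:,1],-np.ones(len(n))]@p["pose"][:3,:3].T
    o=p["pose"][:3,3]
    return o+d*((z-o[2])/d[:,2])[:,None]
def proj(p,P):
    K,D=KD(p);P=np.array(P,float).reshape(-1,3)
    c=(P-p["pose"][:3,3])@p["pose"][:3,:3]
    return cv2.projectPoints(c*[1,-1,-1],np.zeros(3),np.zeros(3),K,D)[0].reshape(-1,2)
def down(a):
    "tool pointing down, tool x (jaw direction) at angle a deg in world"
    a=np.radians(a);x=np.array([np.cos(a),np.sin(a),0]);z=np.array([0,0,-1.])
    return np.c_[x,np.cross(z,x),z]
E
python3 - <<'E'
from h import *
for n in("side","top","wrist"):
    im,p=shot(n,n+"0.png"); print(n,{k:np.round(v,3).tolist() for k,v in p.items() if k not in("T_tool_cam",)})
print(np.round(ctrl.current_eef_rot(),3), np.round(ctrl.camera_params("wrist")["T_tool_cam"],3),ctrl.current_t())
E
```

```text
side {'fx': 450.365, 'fy': 450.365, 'cx': 316.259, 'cy': 207.106, 'D': [-0.054, 0.0, 0.0, 0.0, 0.0], 'pose': [[-0.976, 0.151, -0.157, 0.375], [-0.218, -0.676, 0.704, 0.83], [0.0, 0.721, 0.693, 0.914], [0.0, 0.0, 0.0, 1.0]]}
top {'fx': 373.158, 'fy': 373.158, 'cx': 317.097, 'cy': 201.397, 'D': [0.027, 0.0, 0.0, 0.0, 0.0], 'pose': [[0.012, 0.993, -0.121, 0.445], [-1.0, 0.012, 0.001, -0.008], [0.002, 0.121, 0.993, 1.151], [0.0, 0.0, 0.0, 1.0]]}
wrist {'fx': 304.469, 'fy': 304.469, 'cx': 315.921, 'cy': 192.686, 'D': [-0.045, 0.0, 0.0, 0.0, 0.0], 'pose': [[0.258, 0.937, 0.235, 0.227], [-0.966, 0.25, 0.062, -0.586], [-0.001, -0.243, 0.97, 0.384], [0.0, 0.0, 0.0, 1.0]]}
[[ 0.258 -0.     0.966]
 [-0.966  0.001  0.258]
 [-0.001 -1.     0.   ]] [[ 1.    -0.     0.    -0.   ]
 [ 0.     0.243 -0.97  -0.171]
 [ 0.     0.97   0.243  0.068]
 [ 0.     0.     0.     1.   ]] 0.15
```

View pics/top0.png

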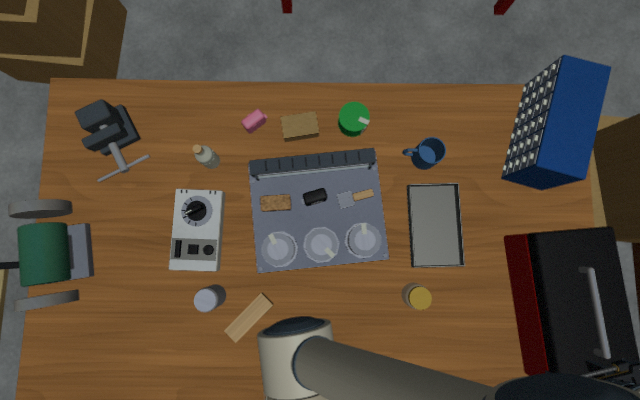

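View pics/side0.png

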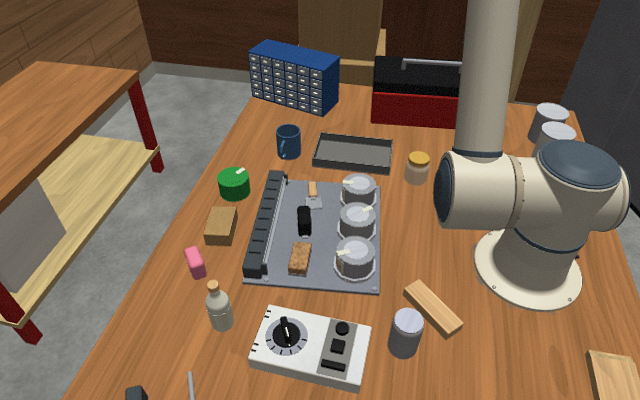

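The top view has x up and y to the left. It shows:
- Lamp bar at (313,162), and a controller on the left at (197,230).
- Three tins: (278,247), (320,245) and (365,240).
- Block (276,202), tape (315,197) and scraper (355,198), all on the deck.
- Tray at (435,225).
- Look-alikes beyond the lamp: green tin (354,118), pink tape (253,120) and a brown block (300,125). There is also a wooden stick at (248,318).

I'll move in with the wrist camera.

```bash
python3 - <<'E'
import re
s=open('h.py').read()
i=s.index("def down");s=s[:i]+'''def down(a):
    "tool y down, jaw direction x at angle a deg in world"
    a=np.radians(a);x=np.array([np.cos(a),np.sin(a),0]);y=np.array([0,0,-1.])
    return np.c_[x,y,np.cross(x,y)]
'''
open('h.py','w').write(s)
E
python3 - <<'E'
from h import *
p=cam("top")
for n,uv,z in[("deck",(318,215),.012),("tin0",(278,245),.079),("tin1",(320,243),.079),("tin2",(365,238),.079),("block",(276,202),.042),("tape",(315,196),.07),("scr",(362,195),.03),("tray",(435,225),0.),("dial",(196,210),.07),("keys",(195,250),.057),("glue",(205,152),.1),("can",(207,299),.11),("jar",(419,297),.085),("mug",(430,150),.05)]:
    print(n,np.round(ray(p,uv,z)[0],3))
R=down(-90)
for a in(-90,):
  for q in([.5,.0,.4],[.45,.0,.35],[.42,.3,.35]): print(q,ctrl.ik(q,down(a)))
E
```

```text
deck [ 0.541 -0.012  0.012]
tin0 [0.449 0.101 0.079]
tin1 [ 0.456 -0.018  0.079]
tin2 [ 0.471 -0.147  0.079]
block [0.576 0.114 0.042]
tape [ 0.592 -0.002  0.07 ]
scr [ 0.602 -0.145  0.03 ]
tray [ 0.516 -0.372  0.   ]
dial [0.547 0.342 0.07 ]
keys [0.432 0.343 0.057]
glue [0.711 0.315 0.1  ]
can [0.301 0.286 0.11 ]
jar [ 0.31  -0.295  0.085]
mug [ 0.739 -0.347  0.05 ]
[0.5, 0.0, 0.4] [-6.84593457e+00  1.01233305e+01  7.59715381e+01 -2.54444375e-14
  9.39051315e+01  8.31540654e+01]
[0.45, 0.0, 0.35] [-7.61087034e+00  6.88800296e+00  8.74182139e+01 -2.54444375e-14
  8.56937832e+01  8.23891297e+01]
[0.42, 0.3, 0.35] [ 2.89067900e+01  1.29873350e+01  7.96513384e+01 -2.54444375e-14
  8.73613267e+01  1.18906790e+02]
```

```bash
python3 - <<'E'
from h import *
ctrl.goto([.52,-.02,.34],down(-90)); shot("wrist","w1.png"); np.savez("w1.npz",**{k:v for k,v in cam("wrist").items()})
ctrl.goto([.49,.32,.25],down(-90)); shot("wrist","w2.png"); np.savez("w2.npz",**cam("wrist"))
print(ctrl.current_t())
E
```

```text
4.05
```

View pics/w1.png

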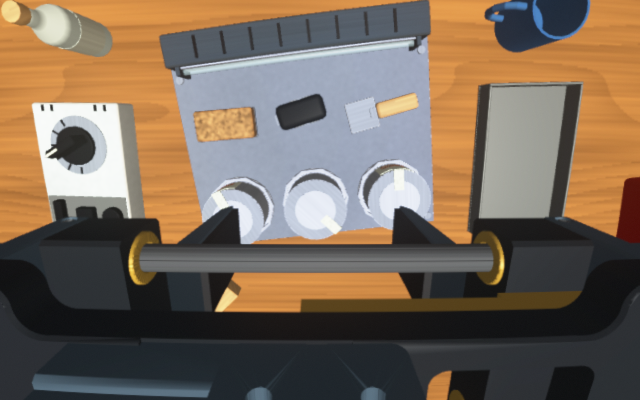

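View pics/w2.png

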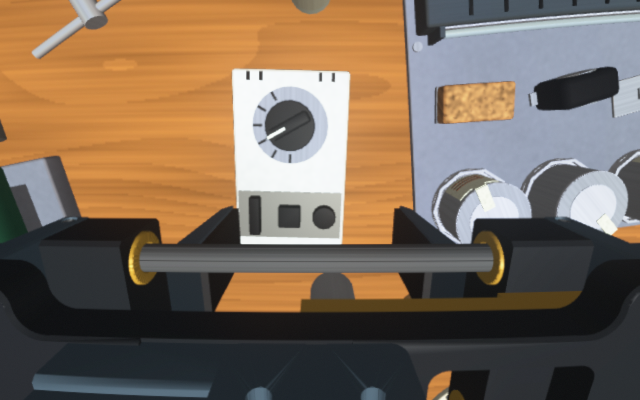

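```bash
python3 - <<'E'
from h import *
ctrl.goto([.36,-.02,.36],down(-90)); im,p=shot("wrist","w3.png"); np.savez("w3.npz",**p)
im1=cv2.imread("pics/w1.png")
print(ctrl.current_t())
c=np.vstack([im1[:240], im[:240]]);cv2.imwrite("pics/v1.png",cv2.resize(im[:250,120:480],None,fx=2.2,fy=2.2,interpolation=cv2.INTER_CUBIC))
E
```

```text
5.5167
```

View pics/v1.png

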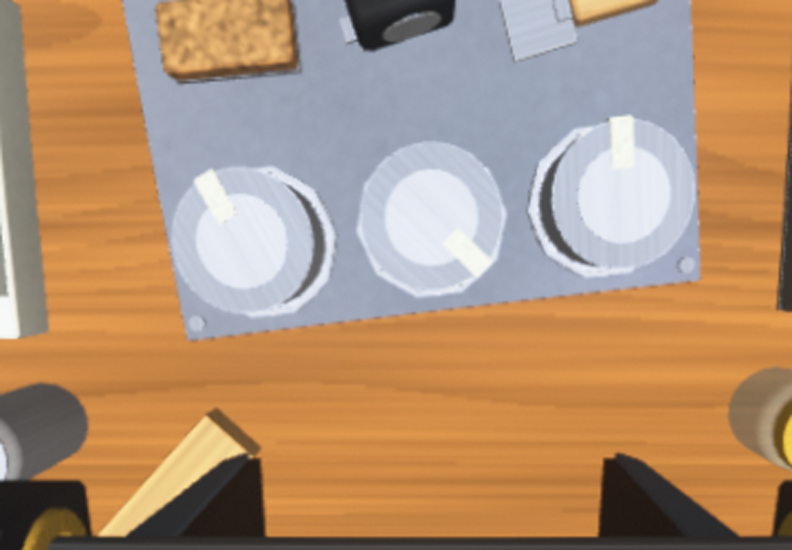

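This shows all three lids unobstructed. Their cream strips are at crop (212,195), (470,253) and (622,140), and the deck's near corners are at (190,340) and (700,280). Next I'll compute positions.

```bash
python3 - <<'E'
from h import *
im=cv2.imread("pics/w3.png");p=dict(np.load("w3.npz"));p={k:(v if v.ndim else float(v)) for k,v in p.items()}
hsv=cv2.cvtColor(im,cv2.COLOR_BGR2HSV)
wood=((hsv[...,1]>110)&(hsv[...,0]<25)).astype(np.uint8)
# deck near edge: columns 212..432, last non-wood row searching down from row 60
pts=[]
for u in range(215,432,4):
    col=wood[:,u]; r=next((v for v in range(110,175) if col[v:v+6].all()),None)
    if r: pts.append((u,r-.5))
P=ray(p,pts,.012)[:,:2]
def fit(P):
    for _ in range(4):
        vx,vy,x,y=cv2.fitLine(P.astype(np.float32),cv2.DIST_HUBER,0,.01,.01).ravel()
        d=(P-[x,y])@[-vy,vx];P=P[abs(d)<max(.002,2*d.std())]
    return np.array([vx,vy]),np.array([x,y]),len(P),d.std()
e1=fit(P)
L=[];Rr=[]
for v in range(8,125,3):
    row=wood[v]
    a=next((u for u in range(230,150,-1) if row[u-5:u].all()),None)
    b=next((u for u in range(425,470) if row[u:u+5].all()),None)
    if a:L.append((a,v))
    if b:Rr.append((b-.5,v))
eL=fit(ray(p,L,.012)[:,:2]);eR=fit(ray(p,Rr,.012)[:,:2])
for e in(e1,eL,eR):
    print(np.round(e[0],4),np.degrees(np.arctan2(e[0][1],e[0][0])),e[1:],)
def isect(a,b):
    t=np.linalg.solve(np.c_[a[0],-b[0]],b[1]-a[1]);return a[1]+t[0]*a[0]
A,B=isect(e1,eL),isect(e1,eR);w=np.linalg.norm(A-B);print("corners",A,B,"width",w)
ey=(A-B)/w; ex=np.array([ey[1],-ey[0]]); th=np.degrees(np.arctan2(ex[1],ex[0]))
O=(A+B)/2+.17*ex;print("deck",O,th)
b,g,r=[im[...,i].astype(int) for i in range(3)]
cream=((r-b>12)&(r>190)&(hsv[...,1]<90)).astype(np.uint8)
n,lab,st,ce=cv2.connectedComponentsWithStats(cream)
for i in range(1,n):
    if st[i,4]>40 and ce[i][1]<140: print(ce[i],st[i],np.round(ray(p,ce[i],.079),3))
for k,y in enumerate((.125,0,-.125)):
    C=O-.105*ex+y*ey
    # lid contour: measured centre
    m=proj(p,[*C,.079])[0]; print("tin",k,np.round(C,4),m)
    ys,xs=np.nonzero(cream); S=ray(p,np.c_[xs,ys],.0795)[:,:2]; d=S-C; S=S[(np.hypot(*d.T)<.05)]
    v=S.mean(0)-C;print("  strip ctr r",np.hypot(*v),"ang rel deck",(np.degrees(np.arctan2(v[1],v[0]))-th+180)%360-180,len(S),fit(S)[0])
# hough lids
gr=cv2.cvtColor(im,cv2.COLOR_BGR2GRAY)
c=cv2.HoughCircles(cv2.resize(gr[:160],None,fx=3,fy=3),cv2.HOUGH_GRADIENT,1,150,param1=120,param2=30,minRadius=80,maxRadius=115)
if c is not None:
    for x in c[0]: print(np.round(x/3,1),np.round(ray(p,(x[:2]+.5)/3-.5,.079),4))
np.savez("deck.npz",O=O,ex=ex,ey=ey,th=th)
E
```

```text
[ 0.1172 -0.9931] -83.27044 (array([ 0.38911036, -0.03082885], dtype=float32), 55, np.float64(0.0004823462155854368))
[ 0.8758 -0.4827] -28.86494 (array([0.5052996 , 0.16311869], dtype=float32), 34, np.float64(0.018042187091407057))
[0.9928 0.1202] 6.9033437 (array([ 0.5098286 , -0.21366197], dtype=float32), 39, np.float64(0.0005716492684007352))
corners [0.3565502 0.2451141] [ 0.41208038 -0.2254966 ] width 0.47387555
deck [0.55314404 0.02972987] 6.7295566
[106.8121547  126.91160221] [ 48  59  81  95 181] [[0.416 0.291 0.079]]
tin 0 [0.4342 0.1416] [204.77102219 113.06006274]
  strip ctr r 0.016973468280409805 ang rel deck 134.7092334268554 5 [0.9936756 0.1122888]
tin 1 [0.4489 0.0174] [290.15132073 102.09755196]<stdin>:42: RuntimeWarning: Mean of empty slice.
  ret = um.true_divide(
Traceback (most recent call last):
cv2.error: OpenCV(4.12.0) /io/opencv/modules/imgproc/src/linefit.cpp:50: error: (-215:Assertion failed) count > 0 in function 'fitLine2D_wods'
```

```bash
cat > deck.py <<'E'
from h import *
def loadp(f): return {k:(v if v.ndim else float(v)) for k,v in dict(np.load(f)).items()}
def fit(P):
    for _ in range(4):
        vx,vy,x,y=cv2.fitLine(P.astype(np.float32),cv2.DIST_HUBER,0,.01,.01).ravel()
        d=(P-[x,y])@[-vy,vx];P=P[abs(d)<max(.0015,2*d.std())]
    return np.array([vx,vy]),np.array([x,y])
def strips(im,p,C,th,z=.0795):
    b,g,r=[im[...,i].astype(int) for i in range(3)]
    m=((r-b>3)&(r>200)&(r-b<90)).astype(np.uint8)
    ys,xs=np.nonzero(m); S=ray(p,np.c_[xs,ys],z)[:,:2]; S=S[np.hypot(*(S-C).T)<.044]
    if len(S)<15: return None
    v=S.mean(0)-C;ax=fit(S)[0]; ax=ax*np.sign(ax@v)
    f=lambda q:(np.degrees(np.arctan2(q[1],q[0]))-th+180)%360-180
    return f(v),f(ax),np.hypot(*v),len(S)
E
python3 - <<'E'
from deck import *
im=cv2.imread("pics/w3.png");p=loadp("w3.npz")
hsv=cv2.cvtColor(im,cv2.COLOR_BGR2HSV)
wood=((hsv[...,1]>110)&(hsv[...,0]<25))
pts=[]
for u in range(215,432,4):
    r=next((v for v in range(110,175) if wood[v:v+6,u].all()),None)
    if r: pts.append((u,r-.5))
e1=fit(ray(p,pts,.012)[:,:2])
L=[];Rr=[]
for v in range(6,125,3):
    row=wood[v]
    a=next((u for u in range(180,222) if not row[u:u+4].any()),None)
    b=next((u for u in range(425,470) if row[u:u+5].all()),None)
    if a:L.append((a-.5,v))
    if b:Rr.append((b-.5,v))
eL=fit(ray(p,L,.012)[:,:2]);eR=fit(ray(p,Rr,.012)[:,:2])
for e in(e1,eL,eR): print(np.degrees(np.arctan2(e[0][1],e[0][0])),e[1])
def isect(a,b):
    t=np.linalg.solve(np.c_[a[0],-b[0]],b[1]-a[1]);return a[1]+t[0]*a[0]
A,B=isect(e1,eL),isect(e1,eR);w=np.linalg.norm(A-B);print("corners",A,B,"width",w)
ey=(A-B)/w; ex=np.array([ey[1],-ey[0]]); th=np.degrees(np.arctan2(ex[1],ex[0]))
O=(A+B)/2+.17*ex;print("deck",O,th)
print("strip px",im[88,216],im[115,333],im[64,402],"lid",im[110,229],im[105,180+120])
for k,y in enumerate((.125,0,-.125)):
    C=O-.105*ex+y*ey
    print("tin",k,np.round(C,4),proj(p,[*C,.079])[0],strips(im,p,C,th))
gr=cv2.cvtColor(im,cv2.COLOR_BGR2GRAY)
c=cv2.HoughCircles(cv2.resize(gr[:160],None,fx=3,fy=3),cv2.HOUGH_GRADIENT,1,150,param1=120,param2=30,minRadius=80,maxRadius=115)
if c is not None:
    for x in c[0]: print(np.round(x/3,1),np.round(ray(p,(x[:2]+.5)/3-.5,.079),4))
np.savez("deck.npz",O=O,ex=ex,ey=ey,th=th)
E
```

```text
-83.27044 [ 0.38911036 -0.03082885]
6.619941 [0.49935955 0.18753336]
6.8150096 [ 0.52445185 -0.21188879]
corners [0.36518195 0.17196116] [ 0.4120596  -0.22532062] width 0.40003788
deck [ 0.5574496  -0.00675862] 6.7295547
strip px [242 248 246] [242 248 246] [241 247 245] lid [243 234 230] [244 235 231]
tin 0 [0.4385 0.1051] [229.5690615  109.80398789] (np.float64(21.080543373030764), np.float64(22.652136565702477), np.float64(0.03081862546887584), 161)
tin 1 [ 0.4532 -0.0191] [315.67821981  98.95355324] (np.float64(-139.4009388307555), np.float64(-136.7625053408663), np.float64(0.03114981306055326), 149)
tin 2 [ 0.4678 -0.1432] [403.04258981  88.6574312 ] (np.float64(-1.1429920038266062), np.float64(-0.9307079747624698), np.float64(0.03135531209051283), 167)
[399.2  90.5  37.4] [[ 0.4657 -0.1373  0.079 ]]
[234.8 113.5  27.3] [[0.4338 0.0982 0.079 ]]
```

```bash
cat >> deck.py <<'E'
try:
    _d=np.load("deck.npz");O,ex,ey,th=_d["O"],_d["ex"],_d["ey"],float(_d["th"])
    TIN=[O-.105*ex+y*ey for y in(.125,0,-.125)]
    W=lambda x,y:O+x*ex+y*ey
except FileNotFoundError: pass
VIEW=([.52,-.02,.34],-90)
def locate(im,p):
    "poses of block, scraper handle, tape on the deck: centre xy, angle of long axis (deg, -90..90 about +y), size"
    hsv=cv2.cvtColor(im,cv2.COLOR_BGR2HSV)
    poly=proj(p,[[*W(x,y),.03] for x,y in((-.045,.19),(.112,.19),(.112,-.19),(-.045,-.19))])
    roi=np.zeros(im.shape[:2],np.uint8);cv2.fillPoly(roi,[np.int32(np.round(poly))],1)
    out={}
    for col,m in(("wood",(hsv[...,1]>80)&(hsv[...,0]<28)&(hsv[...,2]>90)),("dark",hsv[...,2]<75)):
        m=cv2.morphologyEx((m&(roi>0)).astype(np.uint8),cv2.MORPH_CLOSE,np.ones((3,3)))
        for c in cv2.findContours(m,cv2.RETR_EXTERNAL,cv2.CHAIN_APPROX_NONE)[0]:
            if cv2.contourArea(c)<150: continue
            for nm,z in((("tape",.066),) if col=="dark" else (("block",.040),("scraper",.032))):
                P=ray(p,c[:,0],z)[:,:2]
                (cx,cy),(w,h),a=cv2.minAreaRect((P*1000).astype(np.float32))
                if w>h: w,h,a=h,w,a+90   # now long side h, at a+90
                ang=(a+90-90+90)%180-90  # long-axis angle measured from world +y
                if nm=="block" and h<78 or nm=="scraper" and h>=78: continue
                out.setdefault(nm,[]).append((np.round([cx/1000,cy/1000],4),round(ang,1),round(w),round(h),np.round(c[:,0].mean(0))))
    return out
E
python3 - <<'E'
from deck import *
im=cv2.imread("pics/w1.png");p=loadp("w1.npz")
for k,v in locate(im,p).items(): print(k,v)
hsv=cv2.cvtColor(im,cv2.COLOR_BGR2HSV)
# tray : dark walls; print colours and sample
print(hsv[150,530],hsv[150,483],hsv[150,570],hsv[150,460])
cv2.imwrite("pics/v2.png",cv2.resize(im[60:245,150:600],None,fx=1.75,fy=1.75,interpolation=cv2.INTER_CUBIC))
im2=cv2.imread("pics/w2.png");cv2.imwrite("pics/v3.png",cv2.resize(im2[60:250,220:360],None,fx=3,fy=3,interpolation=cv2.INTER_CUBIC))
E
```

```text
block [(array([0.5774, 0.1184]), 4.3, 45, 91, array([225., 124.]))]
scraper [(array([ 0.6056, -0.1435]), 16.0, 23, 62, array([397., 105.]))]
tape [(array([0.5951, 0.0011]), 17.3, 34, 67, array([301., 112.]))]
[ 38  13 162] [15 35 58] [19 38 54] [ 15 164 211]
```

View pics/v2.png

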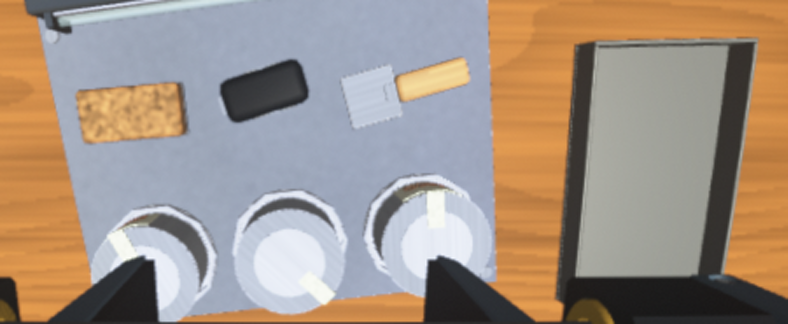

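View pics/v3.png

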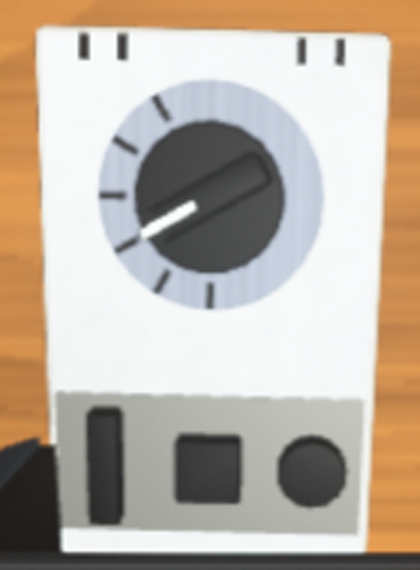

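In v3 the dial pointer is on the third mark, click 2. Key order left to right is bar (105,465), square (208,468), round (312,470). In v2 the block is at (132,112), the tape at (265,90), the scraper handle at (432,80) with its blade on the left, and the tray on the right. The only things on the deck between tins and lamp are these three. The pink tape, brown block and green tin stand beyond the lamp, so they are the look-alikes and stay put.

```bash
python3 - <<'E'
from deck import *
p1=loadp("w1.npz");p2=loadp("w2.npz")
T=ray(p1,[(478.6,84),(582.6,83),(471,217)],.035);print("tray far corners & left edge",np.round(T,4))
# top view check
im=cv2.imread("pics/top0.png");pt=cam("top")
print("top tray corners",np.round(ray(pt,[(408,184),(458,184),(464,266),(412,267)],.035),3).tolist())
im=cv2.imread("pics/w2.png");hsv=cv2.cvtColor(im,cv2.COLOR_BGR2HSV)
print("ctrl far corners",np.round(ray(p2,[(232.7,69.3),(349.3,72.7)],.045),4).tolist())
dark=((hsv[...,2]<95)).astype(np.uint8); 
n,lab,st,ce=cv2.connectedComponentsWithStats(dark[:232,245:345].copy())
for i in range(1,n):
    if st[i,4]>150:
        c=ce[i]+[245,0]; bb=st[i,:2]+st[i,2:4]/2-.5+[245,0]
        print(st[i],c,"z.057",np.round(ray(p2,c,.057)[0],4),"bbox",np.round(ray(p2,bb,.057)[0],4),"z.052",np.round(ray(p2,c,.055)[0],4))
# grey-blue ring
ring=((hsv[...,0]>100)&(hsv[...,0]<130)&(hsv[...,1]>18)&(hsv[...,2]>120)).astype(np.uint8)
ring[:, :240]=0;ring[:,345:]=0;ring[180:]=0
c=max(cv2.findContours(ring,cv2.RETR_EXTERNAL,cv2.CHAIN_APPROX_NONE)[0],key=cv2.contourArea)
(cx,cy),r=cv2.minEnclosingCircle(ray(p2,c[:,0],.046)[:,:2].astype(np.float32)*1000);print("ring",cx,cy,r)
marks=[(210,295),(162,280),(127,245),(112,195),(125,145),(160,107)]
M=ray(p2,[(x/3+220-.33,y/3+60-.33) for x,y in marks],.046)[:,:2]-[cx/1000,cy/1000]
print(np.round(np.degrees(np.arctan2(M[:,1],M[:,0]))%360,1))
tip=ray(p2,[(145/3+220,235/3+60),(195/3+220,206/3+60)],.085)[:,:2];d=tip[0]-tip[1];print("pointer dir",np.degrees(np.arctan2(d[1],d[0]))%360,tip)
E
```

```text
tray far corners & left edge [[ 0.6374 -0.2654  0.035 ]
 [ 0.6427 -0.4312  0.035 ]
 [ 0.4269 -0.2786  0.035 ]]
top tray corners [[0.637, -0.283, 0.035], [0.639, -0.433, 0.035], [0.395, -0.443, 0.035], [0.389, -0.29, 0.035]]
ctrl far corners [[0.6136, 0.4163, 0.045], [0.6092, 0.28, 0.045]]
[  20  101   49   50 1807] [289.94465966 124.86275595] z.057 [0.5497 0.3496 0.057 ] bbox [0.549  0.3507 0.057 ] z.052 [0.5497 0.3497 0.055 ]
[  4 196  12  36 419] [254.61575179 213.43675418] z.057 [0.441  0.3964 0.057 ] bbox [0.4409 0.3965 0.057 ] z.052 [0.4403 0.3968 0.055 ]
[ 34 205  21  23 475] [289.06315789 215.90736842] z.057 [0.4377 0.3531 0.057 ] bbox [0.4376 0.3532 0.057 ] z.052 [0.437  0.3533 0.055 ]
[ 68 205  22  24 416] [323.40865385 216.78125   ] z.057 [0.4365 0.3098 0.057 ] bbox [0.4369 0.3097 0.057 ] z.052 [0.4358 0.3098 0.055 ]
ring 548.738525390625 350.6568908691406 45.248390197753906
[178.6 148.2 118.8  88.4  58.5  28.7]
pointer dir 119.15754769383916 [[0.53609942 0.37115534]
 [0.54641606 0.35266374]]
```

```bash
cat > pick.py <<'E'
import sys
from deck import *
CAR=dict(block=(46,.016,(.597,-.360)),tape=(36,.034,(.517,-.362)),scraper=(24,.0145,(.44,-.386)))
OP=lambda mm:min(1,mm/91)
def pick_place(nm):
    w,z,slot=CAR[nm]
    ctrl.goto(VIEW[0],down(VIEW[1])); im,p=shot("wrist"); L=locate(im,p)
    if nm not in L or len(L[nm])!=1: print(nm,"?",L); return False
    c,ang,*_=L[nm][0]; print(nm,L[nm][0])
    a=180+ang
    ctrl.command_gripper(OP(w+24)); ctrl.goto([*c,.16],down(a))
    if ctrl.move_l([*c,z],vel=.12,contact_N=8): print("touch at",ctrl.current_tool_pos())
    ctrl.command_gripper(0); print("grip mm",ctrl.current_grip_width()*91)
    ctrl.move_l([*c,.2],vel=.15); g=ctrl.current_grip_width()*91;print("lifted mm",g)
    if g<w-8: return False
    ctrl.goto([*slot,.16],down(182)); g=ctrl.current_grip_width()*91;print("at tray mm",g)
    if g<w-8: return False
    t=ctrl.move_l([*slot,z-.012+.003],vel=.08,contact_N=5); print("down",t,np.round(ctrl.current_tool_pos(),4))
    ctrl.command_gripper(OP(g+16)); ctrl.move_l([*slot,.16],vel=.15)
    print("released",ctrl.current_grip_width()*91,"t",ctrl.current_t()); return True
E
python3 - <<'E'
from pick import *
print(pick_place("block"))
E
```

```text
block (array([0.5774, 0.1184]), 4.5, 45, 91, array([225., 124.]))Traceback (most recent call last):
  File "<stdin>", line 2, in <module>
  File "pick.py", line 11, in pick_place
    ctrl.command_gripper(OP(w+24)); ctrl.goto([*c,.16],down(a))
                                    ~~~~~~~~~^^^^^^^^^^^^^^^^^^
bench.MotionError: the arm cannot take that pose within its joint ranges
```

```bash
python3 - <<'E'
from deck import *
for a in(-90,-45,0,4.5,20,90,135,180,184.5):
    for q in([.577,.118,.16],[.577,.118,.016],[.597,-.36,.16]):
        r=ctrl.ik(q,down(a)); print(a,q,None if r is None else np.round(r,1))
print(ctrl.current_grip_width(),np.round(ctrl.current_q(),1))
E
```

```text
-90 [0.577, 0.118, 0.16] [ 5.7 28.6 86.1 -0.  65.3 95.7]
-90 [0.577, 0.118, 0.016] [ 5.7 39.8 92.7 -0.  47.5 95.7]
-90 [0.597, -0.36, 0.16] [-36.   36.9  69.3  -0.   73.7  54. ]
-45 [0.577, 0.118, 0.16] [ 5.7 28.6 86.1 -0.  65.3 50.7]
-45 [0.577, 0.118, 0.016] [ 5.7 39.8 92.7 -0.  47.5 50.7]
-45 [0.597, -0.36, 0.16] [-36.   36.9  69.3  -0.   73.7   9. ]
0 [0.577, 0.118, 0.16] [ 5.7 28.6 86.1 -0.  65.3  5.7]
0 [0.577, 0.118, 0.016] [ 5.7 39.8 92.7 -0.  47.5  5.7]
0 [0.597, -0.36, 0.16] [-36.   36.9  69.3  -0.   73.7 -36. ]
4.5 [0.577, 0.118, 0.16] [ 5.7 28.6 86.1 -0.  65.3  1.2]
4.5 [0.577, 0.118, 0.016] [ 5.7 39.8 92.7 -0.  47.5  1.2]
4.5 [0.597, -0.36, 0.16] [-36.   36.9  69.3  -0.   73.7 -40.5]
20 [0.577, 0.118, 0.16] [  5.7  28.6  86.1  -0.   65.3 -14.3]
20 [0.577, 0.118, 0.016] [  5.7  39.8  92.7  -0.   47.5 -14.3]
20 [0.597, -0.36, 0.16] [-36.   36.9  69.3  -0.   73.7 -56. ]
90 [0.577, 0.118, 0.16] [  5.7  28.6  86.1  -0.   65.3 -84.3]
90 [0.577, 0.118, 0.016] [  5.7  39.8  92.7  -0.   47.5 -84.3]
90 [0.597, -0.36, 0.16] [ -36.    36.9   69.3   -0.    73.7 -126. ]
135 [0.577, 0.118, 0.16] [   5.7   28.6   86.1   -0.    65.3 -129.3]
135 [0.577, 0.118, 0.016] [   5.7   39.8   92.7   -0.    47.5 -129.3]
135 [0.597, -0.36, 0.16] [ -36.    36.9   69.3   -0.    73.7 -171. ]
180 [0.577, 0.118, 0.16] [   5.7   28.6   86.1   -0.    65.3 -174.3]
180 [0.577, 0.118, 0.016] [   5.7   39.8   92.7   -0.    47.5 -174.3]
180 [0.597, -0.36, 0.16] [-36.   36.9  69.3  -0.   73.7 144. ]
184.5 [0.577, 0.118, 0.16] None
184.5 [0.577, 0.118, 0.016] None
184.5 [0.597, -0.36, 0.16] [-36.   36.9  69.3   0.   73.7 139.5]
0.767032610677226 [-8.8 13.7 80.2  0.  86.1 81.2]
```

So j6 = j1 − a, which means I should use a ≈ 0.

```bash
sed -i 's/a=180+ang/a=ang/; s/down(182)/down(2)/' pick.py; python3 - <<'E'
from pick import *
print(pick_place("block"))
E
```

```text
block (array([0.5773, 0.1184]), 4.2, 45, 91, array([225., 124.]))
grip mm 45.83844825088133
lifted mm 45.66616987109331
at tray mm 45.58401340630831
down True [ 0.597  -0.36    0.0082]
released 61.41477361870588 t 16.9917
True
```

```bash
python3 - <<'E'
from pick import *
for n in("tape","scraper"): print(pick_place(n))
ctrl.goto([.45,-.3,.3],down(-90)); shot("wrist","w4.png")
E
```

```text
tape (array([0.5949, 0.0011]), 17.3, 34, 67, array([301., 112.]))
grip mm 35.91289711915132
lifted mm 35.611010433968154
at tray mm 36.13487765367992
down True [ 0.5169 -0.362   0.0262]
released 52.01369616148848 t 28.2583
True
scraper (array([ 0.6056, -0.1434]), 16.4, 23, 62, array([397., 105.]))
grip mm 23.96285201930233
lifted mm 23.77107503445518
at tray mm 23.391199601757506
down True [ 0.44   -0.386   0.0067]
released 39.261459391824815 t 40.2167
True
```

View pics/w4.png

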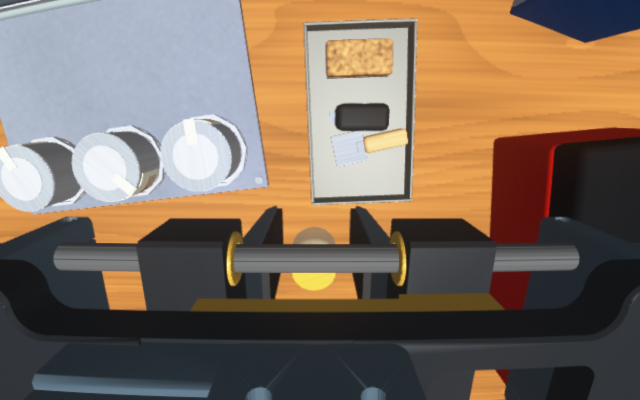

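```bash
python3 - <<'E'
from deck import *
p=cam("wrist"); im=cv2.imread("pics/w4.png"); hsv=cv2.cvtColor(im,cv2.COLOR_BGR2HSV)
m=((hsv[...,1]>60)&(hsv[...,0]<28)&(hsv[...,2]>90)).astype(np.uint8); r=np.zeros_like(m); r[110:190,325:413]=1
c=max(cv2.findContours(m*r,cv2.RETR_EXTERNAL,cv2.CHAIN_APPROX_NONE)[0],key=cv2.contourArea)
print(cv2.minAreaRect((ray(p,c[:,0],.026)[:,:2]*1000).astype(np.float32)), "tray rim", np.round(ray(p,[(305,24),(416,20),(410,202),(313,203)],.035),3).tolist())
print("tape/blk",np.round(ray(p,[(362,117),(359,58)],.03),3).tolist())
cv2.imwrite("pics/v4.png",cv2.resize(im[10:210,295:425],None,fx=4,fy=4,interpolation=cv2.INTER_CUBIC)[200:])
E
```

```text
((485.185546875, -400.8629455566406), (24.369314193725586, 63.888710021972656), 13.081378936767578) tray rim [[0.637, -0.285, 0.035], [0.643, -0.431, 0.035], [0.395, -0.44, 0.035], [0.393, -0.295, 0.035]]
tape/blk [[0.518, -0.365, 0.03], [0.596, -0.358, 0.03]]
```

View pics/v4.png

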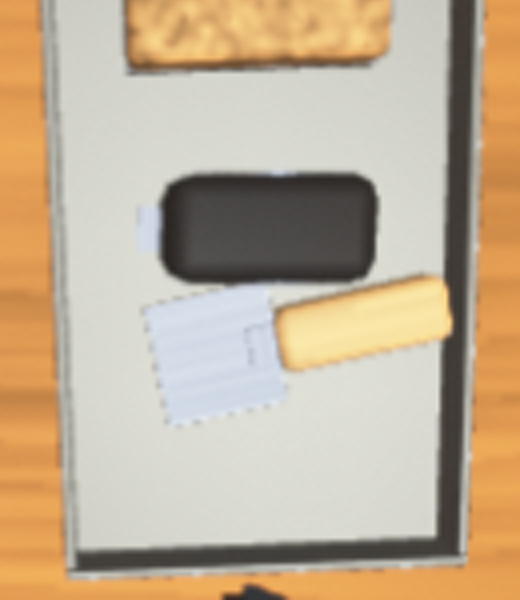

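The scraper drifted about 45 mm towards the tape after I released it, which fits the announced knock. It lies flat and fully inside the tray, as do the tape and block. Next, the tins.

```bash
cat > tin.py <<'E'
from deck import *
def turn(k,delta,phi0,r=.03,F=5):
    C=TIN[k]; P=lambda ph:C+r*np.array([np.cos(np.radians(ph)),np.sin(np.radians(ph))])
    ctrl.command_gripper(0); ctrl.goto([*P(phi0),.12],down(phi0))
    f0=ctrl.current_contact_force()[2]
    ctrl.move_l([*P(phi0),.084],vel=.08)
    hit=ctrl.move_l([*P(phi0),.074],vel=.01,contact_N=F); z=ctrl.current_tool_pos()[2]
    fz=[ctrl.current_contact_force()[2]-f0]; print("hit",hit,"z",round(z,4),"F",np.round(fz[0],1))
    n=int(np.ceil(abs(delta)/10))
    for i in range(1,n+1):
        ph=phi0+delta*i/n; ctrl.move_l([*P(ph),z],vel=.03,ori=down(ph))
        f=ctrl.current_contact_force()[2]-f0; fz.append(f)
        if f<3: z-=.0003
        if f>12: z+=.0003
    print("F",np.round(fz,1)); ctrl.move_l([*P(phi0+delta),.13],vel=.1)
def look(fn=None,pos=[.36,-.02,.36]):
    ctrl.goto(pos,down(-90)); im,p=shot("wrist",fn)
    for k in range(3): print(k,np.round(strips(im,p,TIN[k],th),3))
    return im,p
E
python3 - <<'E'
from tin import *
turn(0,-21.7,-50)
turn(1,138.5,-65)
look("w5.png"); look("w5b.png",[.34,.07,.25]); print(ctrl.current_t())
E
```

```text
hit True z 0.0792 F 11.9
F [11.9  5.1  5.5  5.2]
hit True z 0.0792 F 12.8
F [12.8  6.3  7.7  6.9  7.6  7.2  7.8  7.1  7.4  8.3  7.9  7.5  7.7  7.7
  7.2]
0 [1.2147e+01 1.2096e+01 3.1000e-02 1.5900e+02]
1 [-1.1194e+01 -1.0577e+01  3.1000e-02  1.5900e+02]
2 [-1.198e+00 -1.362e+00  3.100e-02  1.650e+02]
0 [1.2174e+01 1.1320e+01 3.1000e-02 3.1400e+02]
1 [-1.129e+01 -9.416e+00  3.100e-02  3.150e+02]
2 [-1.911e+00  2.080e-01  3.100e-02  3.180e+02]
57.15
```

```bash
python3 - <<'E'
from tin import *
turn(0,-18,-50)
turn(1,17,-65)
look("w6.png",[.34,.0,.3]); print(ctrl.current_t())
E
```

```text
hit True z 0.0792 F 11.9
F [11.9  5.2  5. ]
hit True z 0.0791 F 10.4
F [10.4  4.4  5.4]
0 [3.162e+00 3.555e+00 3.100e-02 2.330e+02]
1 [3.263e+00 3.497e+00 3.100e-02 2.310e+02]
2 [-1.343e+00  6.180e-01  3.100e-02  2.510e+02]
64.75
```

```bash
python3 - <<'E'
from tin import *
turn(0,-8,-50,F=8)
turn(1,-6,0+60,F=8)
look("w7.png",[.34,.0,.3]); print(ctrl.current_t())
E
```

```text
hit True z 0.0791 F 10.3
F [10.3  4.5]
hit True z 0.0792 F 10.4
F [10.4  4.4]
0 [2.00e-01 6.68e-01 3.10e-02 2.37e+02]
1 [-1.667e+00 -5.640e-01  3.100e-02  2.300e+02]
2 [-1.546e+00  1.029e+00  3.100e-02  2.430e+02]
74.5917
```

```bash
python3 - <<'E'
from deck import *
D=[.549,.3505]; a0=119-90
ctrl.command_gripper(.45); ctrl.goto([*D,.15],down(a0))
print(ctrl.move_l([*D,.058],vel=.08,contact_N=8)); ctrl.command_gripper(0); print("grip",ctrl.current_grip_width()*91)
for i in range(1,7): ctrl.move_l([*D,.058],vel=.05,ori=down(a0-62*i/6))
print("torque",np.round(ctrl.current_wrist_torque(),2),np.round(ctrl.current_contact_force(),1), "t",ctrl.current_t())
ctrl.command_gripper(.45); ctrl.move_l([*D,.15],vel=.1)
ctrl.goto([.49,.32,.25],down(-90)); im,p=shot("wrist","w8.png"); print(ctrl.current_t())
cv2.imwrite("pics/v5.png",cv2.resize(im[60:250,220:360],None,fx=3,fy=3,interpolation=cv2.INTER_CUBIC))
E
```

```text
False
grip 13.461663351350891
torque [-0.43  0.84  0.06] [-4.6 -1.7  6.9] t 80.7917
83.4833
```

View pics/v5.png

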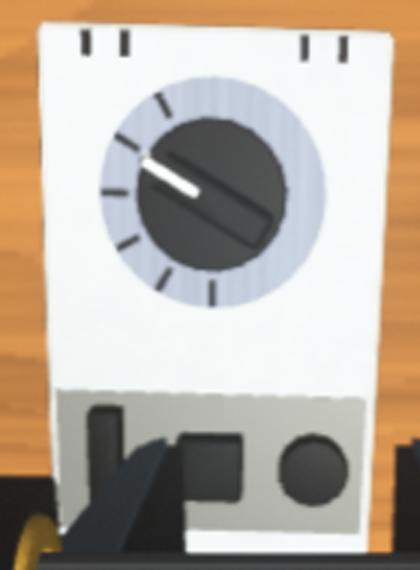

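The pointer is now on the fifth mark, the fourth click. I'll do one last overview before the keys.

```bash
python3 - <<'E'
from tin import *
im,p=look("w9.png",[.38,-.13,.38]); print("deck things",locate(im,p)); i2,_=shot("side","s9.png"); print(ctrl.current_t())
cv2.imwrite("pics/v6.png",np.vstack([im[:215],i2[100:400]]))
E
```

```text
0 [ 3.900e-01 -1.357e+00  3.100e-02  1.420e+02]
1 [-2.3640e+00 -1.4939e+01  3.2000e-02  8.2000e+01]
2 [-1.617e+00  6.034e+00  3.200e-02  7.600e+01]
deck things {}
85.3333
```

View pics/v6.png

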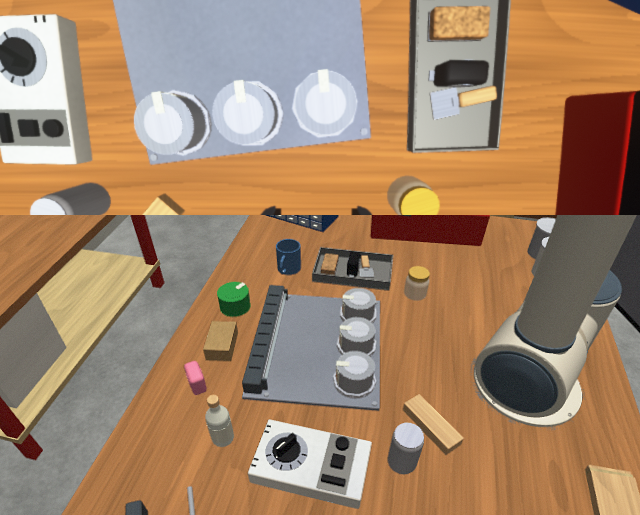

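```bash
python3 - <<'E'
from deck import *
ctrl.command_gripper(0)
for n,xy in(("round",(.4367,.3098)),("square",(.4377,.3531)),("bar",(.441,.3964))):
    ctrl.goto([*xy,.09],down(0)); ctrl.sleep(.2); f0=ctrl.current_contact_force()[2]
    ctrl.move_l([*xy,.060],vel=.06)
    h=ctrl.move_l([*xy,.046],vel=.015,contact_N=12); ctrl.sleep(.3)
    print(n,h,np.round(ctrl.current_tool_pos(),4),"F",round(ctrl.current_contact_force()[2]-f0,1))
    ctrl.move_l([*xy,.09],vel=.08)
print(ctrl.current_t())
E
```

```text
round True [0.437  0.3099 0.0511] F 14.2
square True [0.4379 0.3533 0.0511] F 14.1
bar True [0.4412 0.3966 0.0511] F 11.9
95.9
```

```bash
python3 - <<'E'
from tin import *
look("w10.png",[.34,.0,.3]); im,p=shot("top","t10.png"); shot("side","s10.png")
ctrl.sleep(.5); ctrl.sign_off()
E
```

```text
0 [ 2.91e-01 -4.21e-01  3.10e-02  2.36e+02]
1 [-1.859e+00 -1.006e+00  3.100e-02  2.280e+02]
2 [-1.934e+00  1.831e+00  3.100e-02  2.410e+02]
the job is handed in; nothing more can be done
```

The job is done and handed in at about 98 s of the 210 s allowed; no verdict was reported.

- **Tray:** The block, tape measure and scraper are all in the grey tool tray. After I released the scraper it slid about 45 mm inside the tray, probably the announced knock, but it still lies flat within it. The last overview before the keys found nothing left on the deck between tins and lamp.
- **Tins:** I turned tins 0 and 1; tin 2 already faced the lamp, so I left it. The final wrist-camera check puts all three labels within about 2° of square: tin 0 about 0°, tin 1 −1 to −2°, tin 2 between −2° and +2°. In one wider view, the less reliable of my two measures read −15° for tin 1 and +6° for tin 2. The strips were only partly picked out there, and the closer views before and after disagree with it, so I did not act on it.
- **Dial:** I turned it two clicks clockwise, from the second to the fourth. The camera shows the pointer on the fifth mark, which is the fourth click.
- **Keys:** I pressed round, square, then bar. Each stopped about 6 mm down with 12–14 N on the tool, and I lifted clear before pressing the next.

The other things on the bench and the look-alikes looked to be in their original places in the last picture I viewed, taken before the key presses. I did not view the pictures saved after the keys.

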